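# Set a dial gauge on a specimen and lock its stem with the cam lever

## Robot

A 7-joint arm with a two-finger parallel gripper is mounted at the origin on the work surface; the furniture and walls round the work are solid. World frame = base frame: x ahead of the robot, y to its left, z up, the work surface at z = 0. Lengths are in m, angles in rad, forces in N, time in s.
With the tool pointing down it reaches from about 0.35 to 0.9 m from the base axis. Payload 19.9 kg.
Tool frame: the origin (TCP) lies on the mounting face of the last link; the fingertips stand 199 mm ahead of it and the grasp point (between the pads) lies 180 mm ahead of it; z points along the fingers, y is the line along which they close (so a half turn about z gives the same grasp; the last joint's range is limited). The gripper opens to 94 mm and grips with 3 to 60 N. Pads are 16 mm wide; open, the fingers measure 119 mm over their backs; the gripper's body (75 mm by 177 mm) begins 78 mm behind the grasp point.
Start: joints at [-1.335, 0.417, -0.01, 1.614, 0.005, 1.111, -0.053], TCP at [0.171, 0.601, 0.405] pointing down, gripper open.
Joint ranges: [-2.81, 2.81], [-0.39, 2.02], [-1.27, 1.25], [0.06, 2.57], [-1.19, 4.33], [0.19, 2], [-2.82, 2.82]. Speed limits (rad/s): [1.89, 1.89, 2.39, 2.39, 3.01, 3.01, 3.01].

## Interface

Orientations are given as a 3x3 rotation matrix whose columns are the frame's x, y, z axes.
In Python, from bench import readout, read_camera, sign_off gives the robot as it stands.
- The arm moves only by the tool send_rows, never from a script. Its argument "targets" is a list of rows, each an object of numbers: "dx", "dy", "dz": the shift along the tool's x, y, z in mm; "ax", "ay", "az": the turn, a rotation vector about the tool's x, y, z in rad. A call has 1 to 10 rows; each row shifts and turns the commanded pose from where the row before left it, along the tool's axes as they then stand; what a row does not reach is not made up. A row lasts 1/8 s, in which the tool goes at most 62.5 mm and 10.7 degrees, less where a joint would pass 70% of its speed; a pose out of reach is approached as far as the arm can. A call is refused whole if a number of a shift passes 62.5 or a number of a turn 0.188, either way. A call with a gripper value outside its range is refused whole. "hand" is the finger opening in mm, from 0 to 94, set as the call begins (left out, the last holds). The fingers move at their own pace and stop on an object; "squeeze" is the grip in N (left out, the last holds). Time passes only in rows, so rows that do not move let the fingers close. It gives the time, the measured TCP pose, the force, the opening and the grip force at its end, in the units of the state.
- readout.read_state(): the state, without advancing time (a new reading comes with each control period).
- read_camera(name): name is "scene" or "top" or "wrist"; returns a dict with "img" (400x640x3 uint8, red, green, blue), "intrinsics" (3x3 intrinsics, pixels), "k1" (the pictures are not rectified: a ray, as slopes to the right and down, at radius r is drawn at 1 + k1 r^2 times it, then the intrinsics apply), "extrinsics" (4x4, takes a point from camera to world coordinates); the wrist camera has in their place "T_tool_cam" (4x4, takes a point from camera to tool coordinates, whose origin is the TCP and whose axes are the flange's). Camera axes: x right, y down, z forward; pixel columns grow to the right and rows downward; lengths in m; the calibration is good to about 2 mm. A picture is of the moment at which its call begins: read the wrist's pose just before it. There is no depth.
- sign_off(): hands the job in; it is judged then, once.
The state is a dict: "t": time; "joints": joint angles; "joint_velocities": joint speeds; "effort": joint torques, N m; "ee_pos": TCP position; "tcp_rot": TCP orientation; "force": force on the tool from outside, world axes, zero at the start; "wrist_torque": the same for the moment, N m; "finger_gap": opening from 0.0 (shut) to 1.0 (fully open); "finger_force": force on a finger pad.
Only numpy, scipy, OpenCV 4.12 (cv2) and the standard library are available. Lean on these libraries where they do the work, as an engineer would, in place of code of your own. Each camera call takes 0.05 s, during which the arm holds its last target. There are 200 camera calls.

## Task

The dial gauge on the comparator stand is locked too high above the resin puck. Swing the steel cam lever on the arm's collar well open, slide the gauge down until its contact point rests on the puck and the pointer has turned between a quarter and a half of a turn, then swing the lever back over centre, fully home, so that the gauge stays locked at that reading. Never run the gauge to the end of its plunger travel, do not shift the puck on the anvil, and leave the beaker and the tweezers where they are.

Things in the scene. Friction and masses are not known exactly. Their poses are not given: they have to be found in the camera images.
- stand: Comparator stand, fixed. Origin: on the stem axis at bench height; -x is its front (the dial faces there, towards the robot), -y its right side (cam lever), z up. Base x -62..98, y +-50, 23 mm high; anvil 68 mm across, top z 30; column 22 mm thick at x 72, 204 high; arm with a collar 32 mm across round the stem, z 130..170; two cheeks right of it (x to +-13, y to -38, z 138..162) hold the lever.
- lever_pivot (a point): Pivot of the cam lever, right of the stem at x 0, y -26.5, z 150 mm in the stand's frame; the lever turns about the stand's x axis. Closed, the lever hangs close beside the stem, below the collar and the overhanging dial: come from the right with the tool tilted about 40 degrees, fingers pointing down and to the stand's +y.
- lever_grip (a point): Grip point on the lever, 49 mm from the pivot (closed: 8.5 mm outside it, to -y, and 48 mm below). Bare steel strip 15 mm wide (stand's x), 6 mm thick, 67 mm long, end kicked outwards, free on both sides. Pinched by its two sides it turns between the pads, so the tool need not turn with it.
- cam_lever (a joint): Lever angle, rad. 0: closed, hanging straight down, stem clamped (starts so). Opens outwards (stand's -y) and up, to a stop at 1.8, about level. Clamps below about 0.95; dead centre near 0.35; hardest at 0.5 to 0.8 going in (0.3 N m, 6 N at the grip). Past dead centre it snaps home; let go before that, it springs back. Beyond 1 it stays where left.
- dial (a point): Centre of the gauge's round body, 50 mm across (axis along the stand's x), 20 mm thick, small cap to 37 mm above. Grip across the diameter from above, fingers closing along the stand's y. Gauge and 12 mm stem (220 g) slide only vertically, 45 mm; lowest: dial at z 206 mm. Clamped it holds over 60 N; unclamped it slides with about 6 N and stays where left.
- contact_point (a point): Tip of the gauge's plunger (8 mm across, on a 5.6 mm rod), straight below the dial on the stem axis, 166 mm under its centre while the plunger is out. 10 mm of plunger travel, pushed out by a spring of 1 N plus 0.2 N per mm.
- pointer (a joint): Angle of the dial's black pointer, rad, clockwise from straight up as seen from the front. 0 while the plunger hangs free; one full turn (6.28) is 10 mm of plunger travel, so a quarter to a half turn is 2.5 to 5 mm.
- puck: Pink cast resin puck, 45 x 63 x 22 mm with an uneven top (contact height under the gauge may be a few mm below 22 mm), lying loose on the anvil under the gauge. Origin: centre of its underside.
- beaker: Glass beaker, 74 mm across and 92 mm high, loose. Origin: centre of its underside.
- tweezers: Steel tweezers, 16 x 127 x 9 mm, lying loose; long axis its own y. Origin: centre of the underside.
Things that resemble listed ones, but are neither listed nor needed, are in the scene too. There is more than one size of the puck; the one meant has the size given above.

How it is judged:
By the outcome, as a careful person would: the job done as asked, in the order asked, and still so for the second after the job is handed in, with the robot touching nothing.
It also fails if it takes over 72 s, if anything falls off the work surface, if the arm or the gripper's body presses on something with over 40 N, if the wrist force passes 120 N, or if a joint passes its speed limit or range.

## Working session

There is one attempt and no reset: what is moved stays moved. The work goes in short steps, Python scripts to look and compute and a tool call to move; the robot and the scene stay as the last step left them, time stands still between calls to the robot, and variables do not carry over. Pictures are saved under pics/ and viewed, at most 10 in all, crops included, and the job is handed in when it is done.

Besides the shell and the picture viewer there is one more tool, called after "Emit:" in YAML: its name, and indented under it one key for each argument. send_rows: Moves the arm, as the interface text tells. Its arguments: {"type":"object","properties":{"targets":{"type":"array"},"hand":{"type":"number"},"squeeze":{"type":"number"}},"required":["targets"]}

```bash
ls; mkdir -p pics; python3 - <<'E'
from bench import readout, read_camera
import cv2,numpy as np
np.set_printoptions(precision=4,suppress=True)
for n in("scene","top"):
    c=read_camera(n);cv2.imwrite(f"pics/{n}0.png",c["img"][:,:,::-1]);print(n,c["intrinsics"],c["k1"],c["extrinsics"])
c=read_camera("wrist");print(c["T_tool_cam"],c["intrinsics"],c["k1"])
s=readout.read_state();print(s)
E
```

```text
pics
scene [[478.9379   0.     317.8386]
 [  0.     478.9379 203.9913]
 [  0.       0.       1.    ]] -0.015528956733460789 [[ 0.7477 -0.4675  0.4716  0.0574]
 [-0.664  -0.5185  0.5388 -0.3644]
 [-0.0074 -0.716  -0.6981  0.7313]
 [ 0.      0.      0.      1.    ]]
top [[377.0449   0.     321.375 ]
 [  0.     377.0449 201.4272]
 [  0.       0.       1.    ]] -0.011537857538477412 [[ 0.0093 -0.9873  0.1583  0.3156]
 [-0.9999 -0.0108 -0.0087  0.0656]
 [ 0.0103 -0.1582 -0.9874  0.972 ]
 [ 0.      0.      0.      1.    ]]
[[-0.0006 -0.9615 -0.2747  0.0803]
 [ 1.     -0.0004 -0.0008 -0.0007]
 [ 0.0006 -0.2747  0.9615  0.0193]
 [ 0.      0.      0.      1.    ]] [[320.5922   0.     323.4541]
 [  0.     320.5922 198.5095]
 [  0.       0.       1.    ]] -0.06621479116344132
{'t': 0.15, 'joints': array([-1.3355,  0.4178, -0.0103,  1.614 ,  0.0047,  1.1107, -0.053 ]), 'joint_velocities': array([ 0.0017, -0.002 , -0.0003, -0.0018,  0.0012,  0.0006,  0.0005]), 'effort': array([  0.0011, -85.1535,   0.639 , -42.6131,  -0.0488,   0.017 ,
         0.0001]), 'ee_pos': array([0.1708, 0.6011, 0.4042]), 'tcp_rot': array([[-0.9619,  0.2733, -0.0002],
       [ 0.2733,  0.9619, -0.0009],
       [-0.0001, -0.0009, -1.    ]]), 'force': array([-0.2653, -0.7948,  0.9242]), 'wrist_torque': array([-0.0027, -0.0336, -0.0402]), 'finger_force': 0.0, 'finger_gap': 1.0033432121501895}
```

View pics/scene0.png

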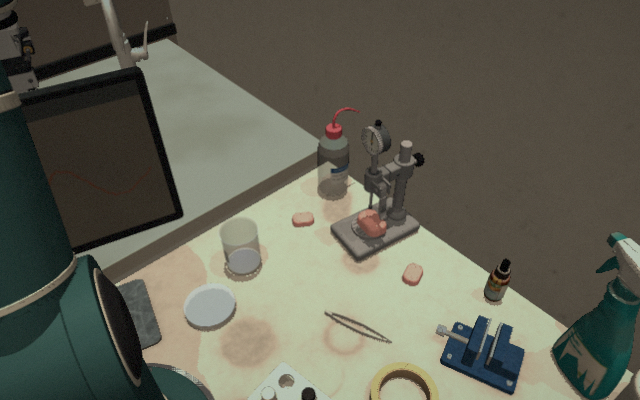

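View pics/top0.png

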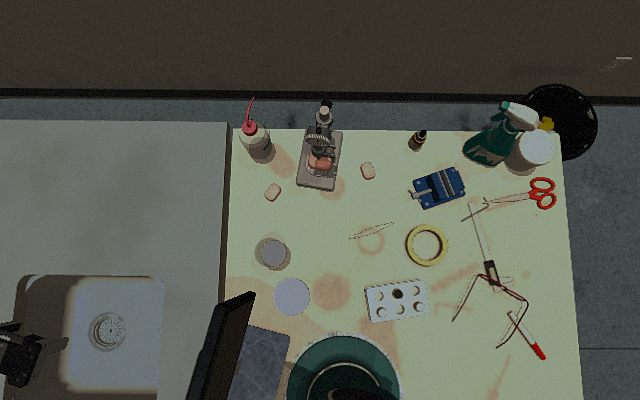

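The scene view shows the stand around (375,190), with the beaker at (240,245) and the tweezers at (358,326). The top view shows the stand at (320,155), beaker (272,252) and tweezers (371,231).

```bash
cat > h.py <<'E'
import cv2,numpy as np
from bench import readout, read_camera
np.set_printoptions(precision=4,suppress=True)
def cam(n):
    s=readout.read_state(); c=read_camera(n)
    if n=="wrist":
        T=np.eye(4);T[:3,:3]=s["tcp_rot"];T[:3,3]=s["ee_pos"];E=T@c["T_tool_cam"]
    else: E=c["extrinsics"]
    return c["img"],c["intrinsics"],c["k1"],E
def ray(C,uv):
    _,K,k,E=C
    p=cv2.undistortPoints(np.array([[uv]],float),K,np.array([k,0,0,0.]))[0,0]
    return E[:3,3],E[:3,:3]@np.r_[p,1]
def onz(C,uv,z):
    o,d=ray(C,uv);return o+d*(z-o[2])/d[2]
def two(C1,u1,C2,u2):
    o1,d1=ray(C1,u1);o2,d2=ray(C2,u2)
    t=np.linalg.lstsq(np.c_[d1,-d2],o2-o1,rcond=None)[0]
    a,b=o1+t[0]*d1,o2+t[1]*d2
    return (a+b)/2,np.linalg.norm(a-b)
def proj(C,P):
    _,K,k,E=C
    p=(np.array(P,float).reshape(-1,3)-E[:3,3])@E[:3,:3]
    return cv2.projectPoints(p,np.zeros(3),np.zeros(3),K,np.array([k,0,0,0.]))[0][:,0]
def crop(C,x0,y0,x1,y1,f):
    return cv2.resize(C[0][y0:y1,x0:x1,::-1],None,fx=f,fy=f,interpolation=cv2.INTER_CUBIC)
E
python3 - <<'E'
from h import *
a=crop(cam("top"),285,95,355,195,6);b=crop(cam("scene"),325,112,433,262,4)
m=np.concatenate([a,b[:600]],1);m=cv2.convertScaleAbs(m,alpha=1.6,beta=15)
print(m.shape);cv2.imwrite("pics/m1.png",m[:,:])
E
```

```text
(600, 852, 3)
```

```bash
python3 -c "
import cv2;m=cv2.imread('pics/m1.png');print(m.shape);cv2.imwrite('pics/m1b.png',cv2.resize(m,(800,int(m.shape[0]*800/m.shape[1]))))"
```

```text
(600, 852, 3)
```

View pics/m1b.png

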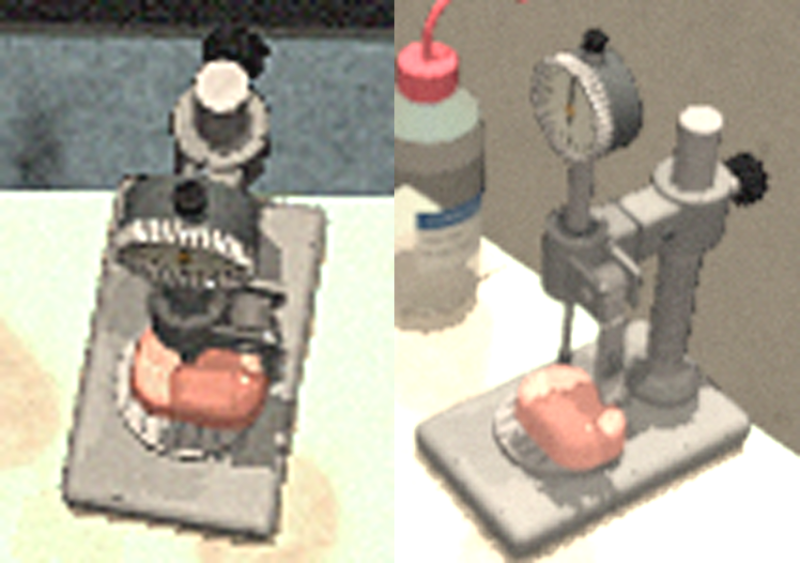

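The zoomed pair shows base corners (top pane: (70,490), (272,525), (325,208); scene pane: (420,425), (510,543), (748,412)), the column top at (224,87)/(700,118), and the dial centre at (185,257)/(570,110).

```bash
python3 - <<'E'
from h import *
T=cam("top");S=cam("scene");f=852/800
t=lambda x,y:(285+x*f/6,95+y*f/6)
s=lambda x,y:(325+(x*f-420)/4,112+y*f/4)
fl,fr,br=[onz(T,t(*p),.023) for p in((70,490),(272,525),(325,208))]
print("top FL FR BR",fl,fr,br,np.linalg.norm(fl-fr),np.linalg.norm(fr-br))
a,b,c=[onz(S,s(*p),.023) for p in((420,425),(512,540),(748,412))]
print("scene FL FR BR",a,b,c,np.linalg.norm(a-b),np.linalg.norm(b-c))
col=onz(T,t(224,87),.204),onz(S,s(702,118),.204);print("col",col)
print("dial",two(T,t(185,257),S,s(570,110)),"cap",two(T,t(190,190),S,s(597,38)))
for n,(FL,FR,BR) in(("t",(fl,fr,br)),("s",(a,b,c))):
    yaw1=np.arctan2(*(BR-FR)[1::-1]);yaw2=np.arctan2(*(FL-FR)[1::-1])-np.pi/2
    print(n,yaw1,yaw2)
    mid=(FL+BR)/2;y=(yaw1+yaw2)/2;print("origin",mid[:2]-18e-3*np.array([np.cos(y),np.sin(y)]),"from col",[q[:2]-.072*np.array([np.cos(y),np.sin(y)]) for q in col])
# beaker
E
```

```text
top FL FR BR [0.5177 0.1192 0.023 ] [0.5025 0.027  0.023 ] [0.6535 0.0029 0.023 ] 0.09345516131464798 0.15290620337029545
scene FL FR BR [0.5161 0.1173 0.023 ] [0.4965 0.0274 0.023 ] [0.6549 0.0053 0.023 ] 0.09204478016561717 0.15997360008761802
col (array([0.6367, 0.0534, 0.204 ]), array([0.6376, 0.052 , 0.204 ]))
dial (array([0.5574, 0.0671, 0.2404]), np.float64(0.0008747313281398377)) cap (array([0.57  , 0.0657, 0.2743]), np.float64(0.0003927992386707438))
t -0.15835270560903625 -0.16352246290600125
origin [0.5678 0.0639] from col [array([0.5656, 0.0649]), array([0.5665, 0.0635])]
s -0.13855377197856844 -0.21524594667593355
origin [0.5678 0.0644] from col [array([0.5658, 0.066 ]), array([0.5667, 0.0646])]
```

```bash
cat >> h.py <<'E'
O=np.array([.567,.0645,0]);YAW=-.165
X=np.array([np.cos(YAW),np.sin(YAW),0]);Y=np.array([-X[1],X[0],0]);Z=np.array([0,0,1.])
def st(x,y,z): return O+x*X+y*Y+z*Z      # stand frame -> world
def RL(a=np.radians(40)): 
    z=np.sin(a)*Y-np.cos(a)*Z; return np.c_[np.cross(X,z),X,z]
RD=np.c_[-X,Y,-Z]
from scipy.spatial.transform import Rotation as Ro
def plan(g,R,off=0):
    "grasp point g, orientation R, standoff: turn (tool axes), and shift in mm in current and in final tool axes"
    s=readout.read_state();R0=s["tcp_rot"];p=g-R[:,2]*(.18+off)-s["ee_pos"]
    print("turn",Ro.from_matrix(R0.T@R).as_rotvec(),"shift now-axes",R0.T@p*1e3,"final-axes",R.T@p*1e3,"world",p*1e3,"F",s["force"],"t",s["t"],"gap",s["finger_gap"]*94)
def lev(th): 
    c,n=np.cos(th),np.sin(th); return st(0,-.0265-.0085*c-.048*n,.150-.048*c+.0085*n)
E
python3 - <<'E'
from h import *
T=cam("top");S=cam("scene")
print("monitor",two(T,(253,292),S,(140,70)),"bottle cap",two(T,(250,128),S,(334,131)),two(T,(252,98),S,(357,110)))
print("beaker",onz(T,(272,252),.09),"grip",lev(0))
plan(lev(0),RL(),.09)
E
```

```text
monitor (array([0.2582, 0.1597, 0.4471]), np.float64(0.03501709472409856)) bottle cap (array([0.6151, 0.2215, 0.1519]), np.float64(0.002009182676456389)) (array([0.6741, 0.2149, 0.1799]), np.float64(0.0006109277731688132))
beaker [0.3371 0.1711 0.09  ] grip [0.5613 0.03   0.102 ]
turn [-0.5078  0.568   1.3948] shift now-axes [-551.0681 -615.2091   95.8793] final-axes [-576.9971  478.976  -359.176 ] world [ 361.9487 -742.4135  -95.7418] F [0.1066 0.0611 0.4454] t 0.45 gap 93.90175333944367
```

Emit:
send_rows:
  targets:
    - {"dz": -50}
    - {"dz": -50}
    - {"dz": -40, "dx": -30}
    - {"dx": -50, "dy": -5}
    - {"dx": -50, "dy": -5}
    - {"dx": -50, "dy": -5}
    - {"dx": -50, "dy": -10}
    - {"dx": -50, "dy": -10}
    - {"dx": -50, "dy": -10}
    - {"dx": -30, "dy": -10}
  hand: 94

```text
$.targets[0]: bad value
```

Emit:
send_rows:
  targets:
    - {"az": 0.182}
    - {"az": 0.182}
    - {"az": 0.182}
    - {"az": 0.182}
    - {"az": 0.182}
    - {"az": 0.182}
    - {"az": 0.182}
    - {"az": 0.182}
    - {"dx": 0}

```text
$.targets[0]: bad value
```

```bash
python3 - <<'E'
from h import *
s=readout.read_state();print(s["ee_pos"],s["joints"],s["tcp_rot"])
plan(lev(0),RL(),.09)
E
```

```text
[0.1708 0.6012 0.4046] [-1.3355  0.4174 -0.0103  1.6136  0.0047  1.1107 -0.053 ] [[-0.9619  0.2733 -0.    ]
 [ 0.2733  0.9619 -0.0002]
 [-0.     -0.0002 -1.    ]]
turn [-0.5078  0.568   1.3948] shift now-axes [-551.0681 -615.2091   95.8793] final-axes [-576.9971  478.976  -359.176 ] world [ 361.9487 -742.4135  -95.7418] F [0.1066 0.0611 0.4454] t 0.45 gap 93.90175333944367
```

Emit:
send_rows:
  targets:
    - {"dx": 0, "dy": 0, "dz": -50, "ax": 0, "ay": 0, "az": 0}
    - {"dx": 0, "dy": 0, "dz": -50, "ax": 0, "ay": 0, "az": 0}
    - {"dx": -30, "dy": 0, "dz": -40, "ax": 0, "ay": 0, "az": 0}
    - {"dx": -50, "dy": -5, "dz": 0, "ax": 0, "ay": 0, "az": 0}
    - {"dx": -50, "dy": -5, "dz": 0, "ax": 0, "ay": 0, "az": 0}
    - {"dx": -50, "dy": -5, "dz": 0, "ax": 0, "ay": 0, "az": 0}
    - {"dx": -50, "dy": -10, "dz": 0, "ax": 0, "ay": 0, "az": 0}
    - {"dx": -50, "dy": -10, "dz": 0, "ax": 0, "ay": 0, "az": 0}
    - {"dx": -50, "dy": -10, "dz": 0, "ax": 0, "ay": 0, "az": 0}
    - {"dx": -30, "dy": -10, "dz": 0, "ax": 0, "ay": 0, "az": 0}
  hand: 94

```text
t: 1.7
ee_pos: [0.5042, 0.4483, 0.5444]
tcp_rot: [[-0.961, 0.275, 0.0], [0.275, 0.961, -0.001], [-0.0, -0.001, -1.0]]
force: [-0.3, 0.6, -0.2]
finger_gap: 0.997
finger_force: 0.0
```

Emit:
send_rows:
  targets:
    - {"dx": 0, "dy": 0, "dz": 0, "ax": 0, "ay": 0, "az": 0.182}
    - {"dx": 0, "dy": 0, "dz": 0, "ax": 0, "ay": 0, "az": 0.182}
    - {"dx": 0, "dy": 0, "dz": 0, "ax": 0, "ay": 0, "az": 0.182}
    - {"dx": 0, "dy": 0, "dz": 0, "ax": 0, "ay": 0, "az": 0.182}
    - {"dx": 0, "dy": 0, "dz": 0, "ax": 0, "ay": 0, "az": 0.182}
    - {"dx": 0, "dy": 0, "dz": 0, "ax": 0, "ay": 0, "az": 0.182}
    - {"dx": 0, "dy": 0, "dz": 0, "ax": 0, "ay": 0, "az": 0.182}
    - {"dx": 0, "dy": 0, "dz": 0, "ax": 0, "ay": 0, "az": 0.182}

```text
t: 2.7
ee_pos: [0.502, 0.45, 0.5446]
tcp_rot: [[0.167, 0.986, -0.0], [0.986, -0.167, -0.0], [-0.0, -0.0, -1.0]]
force: [-0.3, 0.0, 0.1]
finger_gap: 0.997
finger_force: 0.0
```

Emit:
send_rows:
  targets:
    - {"dx": -57, "dy": 0, "dz": 0, "ax": 0, "ay": 0, "az": 0}
    - {"dx": -58, "dy": 0, "dz": 0, "ax": 0, "ay": 0, "az": 0}
    - {"dx": -58, "dy": 10, "dz": 0, "ax": 0, "ay": 0, "az": 0}
    - {"dx": -58, "dy": 15, "dz": 0, "ax": 0, "ay": 0, "az": 0}
    - {"dx": -58, "dy": 15, "dz": 0, "ax": 0, "ay": 0, "az": 0}
    - {"dx": -58, "dy": 15, "dz": 0, "ax": 0, "ay": 0, "az": 0}
    - {"dx": -58, "dy": 15, "dz": 0, "ax": 0, "ay": 0, "az": 0}
    - {"dx": -58, "dy": 15, "dz": 0, "ax": 0, "ay": 0, "az": 0}
    - {"dx": -58, "dy": 20, "dz": 0, "ax": 0, "ay": 0, "az": 0}
    - {"dx": -57, "dy": 20, "dz": 0, "ax": 0, "ay": 0, "az": 0}

```text
t: 3.95
ee_pos: [0.532, -0.1425, 0.5451]
tcp_rot: [[0.161, 0.987, 0.001], [0.987, -0.161, 0.0], [0.001, 0.001, -1.0]]
force: [0.6, -0.3, 0.3]
finger_gap: 1.0
finger_force: 0.0
```

Emit:
send_rows:
  targets:
    - {"dx": 0, "dy": 0, "dz": 20, "ax": 0, "ay": 0.175, "az": 0}
    - {"dx": 0, "dy": 0, "dz": 20, "ax": 0, "ay": 0.175, "az": 0}
    - {"dx": 0, "dy": 0, "dz": 0, "ax": 0, "ay": 0.175, "az": 0}
    - {"dx": 0, "dy": 0, "dz": 0, "ax": 0, "ay": 0.173, "az": 0}
    - {"dx": 0, "dy": 0, "dz": 0, "ax": 0, "ay": 0, "az": 0}
  hand: 50

```text
t: 4.58
ee_pos: [0.5325, -0.1382, 0.5045]
tcp_rot: [[0.126, 0.987, 0.104], [0.756, -0.163, 0.634], [0.642, -0.001, -0.767]]
force: [0.4, 0.3, -0.5]
finger_gap: 0.538
finger_force: 0.0
```

```bash
python3 - <<'E'
from h import *
s=readout.read_state();print(s["ee_pos"],s["joints"])
plan(lev(0),RL(),.09)
W=cam("wrist");cv2.imwrite("pics/w1.png",cv2.convertScaleAbs(W[0][:,:,::-1],alpha=1.6,beta=15))
E
```

```text
[ 0.5325 -0.1382  0.5045] [-0.1837  0.2935  0.6644  1.7009 -0.836   1.5168  0.5008]
turn [-0.0014  0.001   0.0001] shift now-axes [-127.8784    0.9391  148.1479] final-axes [-128.0231    0.7412  148.0241] world [   0.251    -3.0054 -195.6847] F [ 0.4497  0.3365 -0.4933] t 4.575 gap 50.61599352218145
```

View pics/w1.png

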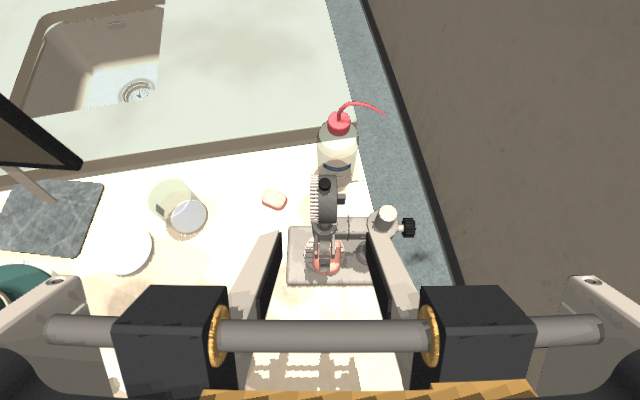

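The wrist view shows the stand ahead, between the fingers at about (325,235). The lever faces the camera near (325,245). The alignment is as planned, so I'll go to the standoff.

Emit:
send_rows:
  targets:
    - {"dx": -50, "dy": 0, "dz": 0, "ax": 0, "ay": 0, "az": 0}
    - {"dx": -50, "dy": 0, "dz": 20, "ax": 0, "ay": 0, "az": 0}
    - {"dx": -28, "dy": 0, "dz": 40, "ax": 0, "ay": 0, "az": 0}
    - {"dx": 0, "dy": 0, "dz": 50, "ax": 0, "ay": 0, "az": 0}
    - {"dx": 0, "dy": 0, "dz": 38, "ax": 0, "ay": 0, "az": 0}
    - {"dx": 0, "dy": 0, "dz": 0, "ax": 0, "ay": 0, "az": 0}

```text
t: 5.38
ee_pos: [0.5324, -0.1377, 0.3078]
tcp_rot: [[0.122, 0.988, 0.097], [0.758, -0.156, 0.633], [0.64, -0.003, -0.768]]
force: [0.3, -0.5, 0.2]
finger_gap: 0.531
finger_force: 0.0
```

```bash
python3 - <<'E'
from h import *
plan(lev(0),RL(),0)
W=cam("wrist");print(proj(W,[lev(0),st(0,-.0265,.15),st(-.0075,-.035,.102),st(.0075,-.035,.102),st(0,0,.24),st(0,-.038,.15)]))
m=crop(W,200,80,460,280,3);cv2.imwrite("pics/w2.png",cv2.convertScaleAbs(m,alpha=1.6,beta=15))
E
```

```text
turn [-0.0078  0.0032  0.0041] shift now-axes [-1.6979  1.5701 86.9641] final-axes [-1.9688  0.895  86.968 ] world [  9.8171  53.508  -67.8869] F [ 0.2969 -0.5408  0.1947] t 5.375 gap 49.953004243055304
[[327.4279 210.4713]
 [328.0299 173.0973]
 [318.2049 210.4175]
 [336.6527 210.5238]
 [329.9358  33.0952]
 [328.0015 188.1831]]
```

View pics/w2.png

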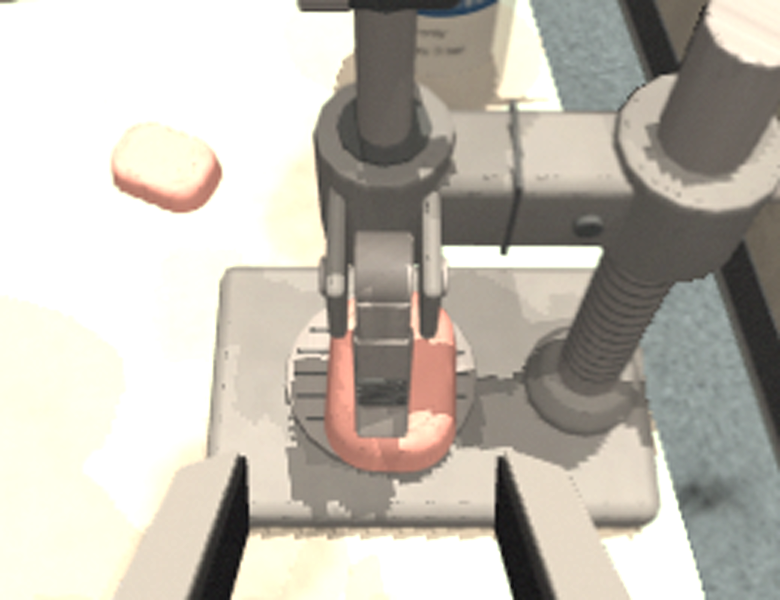

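The lever strip spans x 355–412 in the crop (full-frame u≈327.7), with the grip point near v=210. Both match the prediction, so I'll go in and pinch.

Emit:
send_rows:
  targets:
    - {"dx": -1, "dy": 1, "dz": 30, "ax": 0, "ay": 0, "az": 0}
    - {"dx": -1, "dy": 0, "dz": 30, "ax": 0, "ay": 0, "az": 0}
    - {"dx": 0, "dy": 0, "dz": 15, "ax": 0, "ay": 0, "az": 0}
    - {"dx": 0, "dy": 0, "dz": 12, "ax": 0, "ay": 0, "az": 0}
    - {"dx": 0, "dy": 0, "dz": 0, "ax": 0, "ay": 0, "az": 0}

```text
t: 6.05
ee_pos: [0.5421, -0.0867, 0.2416]
tcp_rot: [[0.123, 0.987, 0.104], [0.756, -0.161, 0.634], [0.642, 0.0, -0.766]]
force: [0.2, -0.5, 0.4]
finger_gap: 0.53
finger_force: 0.0
```

Emit:
send_rows:
  targets:
    - {"dx": 0, "dy": 0, "dz": 0, "ax": 0, "ay": 0, "az": 0}
    - {"dx": 0, "dy": 0, "dz": 0, "ax": 0, "ay": 0, "az": 0}
    - {"dx": 0, "dy": 0, "dz": 0, "ax": 0, "ay": 0, "az": 0}
    - {"dx": 0, "dy": 0, "dz": 0, "ax": 0, "ay": 0, "az": 0}
    - {"dx": 0, "dy": 0, "dz": 0, "ax": 0, "ay": 0, "az": 0}
  hand: 0
  squeeze: 25

```text
t: 6.68
ee_pos: [0.5419, -0.0868, 0.2415]
tcp_rot: [[0.124, 0.987, 0.104], [0.756, -0.161, 0.634], [0.643, -0.0, -0.766]]
force: [-2.5, -1.2, 2.6]
finger_gap: 0.154
finger_force: 25.0
```

```bash
python3 - <<'E'
from h import *
plan(lev(0),RL(),0)
R=readout.read_state()["tcp_rot"];p=[lev(t) for t in np.arange(0,1.51,.15)]
for a,b in zip(p,p[1:]): print(R.T@(b-a)*1e3)
E
```

```text
turn [-0.002   0.0002  0.0022] shift now-axes [ 0.9941 -0.1238  2.9014] final-axes [ 0.9933 -0.1318  2.9013] world [ 0.3013  2.6118 -1.584 ] F [-2.5292 -1.1726  2.5811] t 6.675 gap 14.444080371349935
[-4.2598 -0.0212 -5.9346]
[-3.3251 -0.0203 -6.5045]
[-2.3157 -0.0189 -6.9284]
[-1.2544 -0.0171 -7.1966]
[-0.1648 -0.0149 -7.3033]
[ 0.9284 -0.0123 -7.2459]
[ 2.0008 -0.0095 -7.0258]
[ 3.0282 -0.0065 -6.6479]
[ 3.9877 -0.0033 -6.1208]
[ 4.8576 -0.0001 -5.4561]
```

Emit:
send_rows:
  targets:
    - {"dx": -4.3, "dy": 0, "dz": -5.9, "ax": 0, "ay": 0, "az": 0}
    - {"dx": -3.3, "dy": 0, "dz": -6.5, "ax": 0, "ay": 0, "az": 0}
    - {"dx": -2.3, "dy": 0, "dz": -6.9, "ax": 0, "ay": 0, "az": 0}
    - {"dx": -1.3, "dy": 0, "dz": -7.2, "ax": 0, "ay": 0, "az": 0}
    - {"dx": -0.2, "dy": 0, "dz": -7.3, "ax": 0, "ay": 0, "az": 0}
    - {"dx": 0.9, "dy": 0, "dz": -7.2, "ax": 0, "ay": 0, "az": 0}
    - {"dx": 2, "dy": 0, "dz": -7, "ax": 0, "ay": 0, "az": 0}
    - {"dx": 3, "dy": 0, "dz": -6.6, "ax": 0, "ay": 0, "az": 0}
    - {"dx": 4, "dy": 0, "dz": -6.1, "ax": 0, "ay": 0, "az": 0}
    - {"dx": 4.9, "dy": 0, "dz": -5.5, "ax": 0, "ay": 0, "az": 0}

```text
t: 7.92
ee_pos: [0.5355, -0.1263, 0.2948]
tcp_rot: [[0.124, 0.987, 0.104], [0.756, -0.161, 0.634], [0.642, -0.0, -0.766]]
force: [-3.7, -2.6, -5.7]
finger_gap: 0.154
finger_force: 25.0
```

```bash
python3 - <<'E'
from h import *
plan(lev(1.5),RL(),0)
R=readout.read_state()["tcp_rot"]
print(R.T@(lev(1.65)-lev(1.5))*1e3)
W=cam("wrist");m=crop(W,200,60,460,260,3);cv2.imwrite("pics/w3.png",cv2.convertScaleAbs(m,alpha=1.6,beta=15))
E
```

```text
turn [-0.0019  0.0006  0.0021] shift now-axes [ 0.8755 -0.2296  3.1054] final-axes [ 0.873  -0.2372  3.1055] world [ 0.2037  2.6677 -1.8178] F [-3.7027 -2.6297 -5.6896] t 7.925 gap 14.493203385051537
[ 5.6162  0.0033 -4.6715]
```

View pics/w3.png

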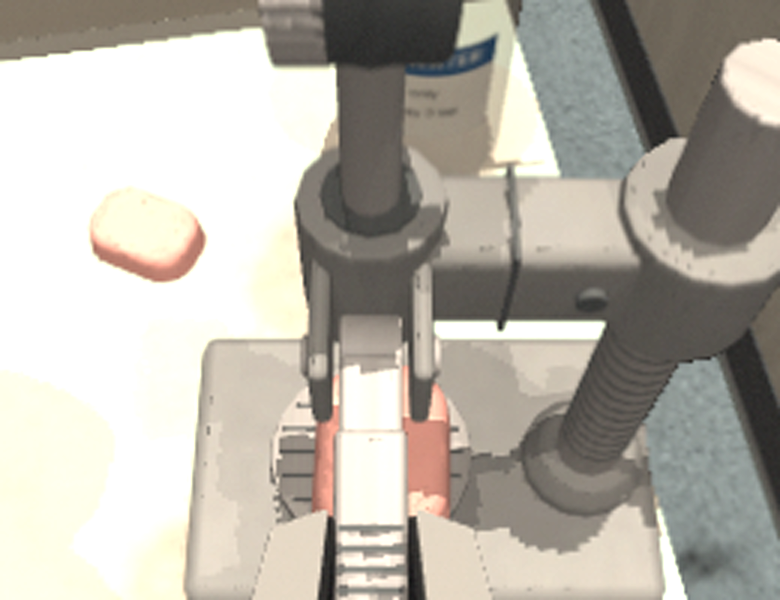

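The lever is swung open, held near level between the pads. I'll release it and back off.

Emit:
send_rows:
  targets:
    - {"dx": 0, "dy": 0, "dz": 0, "ax": 0, "ay": 0, "az": 0}
    - {"dx": 0, "dy": 0, "dz": 0, "ax": 0, "ay": 0, "az": 0}
    - {"dx": 0, "dy": 0, "dz": 0, "ax": 0, "ay": 0, "az": 0}
    - {"dx": 0, "dy": 0, "dz": -30, "ax": 0, "ay": 0, "az": 0}
    - {"dx": 0, "dy": 0, "dz": -50, "ax": 0, "ay": 0, "az": 0}
    - {"dx": 0, "dy": 0, "dz": -50, "ax": 0, "ay": 0, "az": 0}
    - {"dx": 20, "dy": 0, "dz": -50, "ax": 0, "ay": 0, "az": 0}
    - {"dx": 50, "dy": 0, "dz": -50, "ax": 0, "ay": 0, "az": 0}
    - {"dx": 50, "dy": 0, "dz": 0, "ax": 0, "ay": 0, "az": 0}
  hand: 40

```text
t: 9.1
ee_pos: [0.5259, -0.1835, 0.5425]
tcp_rot: [[0.125, 0.986, 0.108], [0.757, -0.165, 0.633], [0.642, 0.003, -0.767]]
force: [1.2, 0.4, -0.8]
finger_gap: 0.425
finger_force: 0.0
```

Emit:
send_rows:
  targets:
    - {"dx": 0, "dy": 0, "dz": 0, "ax": 0, "ay": -0.175, "az": 0}
    - {"dx": 0, "dy": 0, "dz": 0, "ax": 0, "ay": -0.175, "az": 0}
    - {"dx": 0, "dy": 0, "dz": 0, "ax": 0, "ay": -0.175, "az": 0}
    - {"dx": 0, "dy": 0, "dz": 0, "ax": 0, "ay": -0.173, "az": 0}
  hand: 80

```text
t: 9.6
ee_pos: [0.5265, -0.1819, 0.5398]
tcp_rot: [[0.161, 0.987, 0.0], [0.987, -0.161, -0.005], [-0.005, 0.001, -1.0]]
force: [0.7, -0.5, -0.4]
finger_gap: 0.815
finger_force: 0.0
```

Emit:
send_rows:
  targets:
    - {"dx": 0, "dy": 0, "dz": 0, "ax": 0, "ay": 0, "az": -0.175}
    - {"dx": 0, "dy": 0, "dz": 0, "ax": 0, "ay": 0, "az": -0.175}
    - {"dx": 0, "dy": 0, "dz": 0, "ax": 0, "ay": 0, "az": -0.175}
    - {"dx": 0, "dy": 0, "dz": 0, "ax": 0, "ay": 0, "az": -0.175}
    - {"dx": 0, "dy": 0, "dz": 0, "ax": 0, "ay": 0, "az": -0.175}
    - {"dx": 0, "dy": 0, "dz": 0, "ax": 0, "ay": 0, "az": -0.175}
    - {"dx": 0, "dy": 0, "dz": 0, "ax": 0, "ay": 0, "az": -0.175}
    - {"dx": 0, "dy": 0, "dz": 0, "ax": 0, "ay": 0, "az": -0.175}
    - {"dx": 0, "dy": 0, "dz": 0, "ax": 0, "ay": 0, "az": -0.171}
    - {"dx": 0, "dy": 0, "dz": 0, "ax": 0, "ay": 0, "az": 0}

```text
t: 10.85
ee_pos: [0.5264, -0.182, 0.5395]
tcp_rot: [[-0.987, 0.162, 0.0], [0.162, 0.987, 0.0], [-0.0, 0.0, -1.0]]
force: [-0.0, -0.1, -0.0]
finger_gap: 0.847
finger_force: 0.0
```

```bash
python3 - <<'E'
from h import *
s=readout.read_state();print(s["ee_pos"],s["joints"])
plan(st(0,0,.24),RD,.09)
E
```

```text
[ 0.5264 -0.182   0.5395] [-0.1817  0.2156  0.5513  1.6177 -0.1156  1.3409  1.7936]
turn [0.0003 0.0001 0.0022] shift now-axes [ -0.0965 249.7865  29.61  ] final-axes [  0.4369 249.794   29.5436] world [ 40.5983 246.4731 -29.5436] F [-0.0401 -0.0906 -0.0339] t 10.85 gap 79.60196954015107
```

Emit:
send_rows:
  targets:
    - {"dx": 0, "dy": 50, "dz": 0, "ax": 0, "ay": 0, "az": 0}
    - {"dx": 0, "dy": 50, "dz": 0, "ax": 0, "ay": 0, "az": 0}
    - {"dx": 0, "dy": 50, "dz": 0, "ax": 0, "ay": 0, "az": 0}
    - {"dx": 0, "dy": 50, "dz": 0, "ax": 0, "ay": 0, "az": 0}
    - {"dx": 0, "dy": 50, "dz": 10, "ax": 0, "ay": 0, "az": 0}
    - {"dx": 0, "dy": 0, "dz": 20, "ax": 0, "ay": 0, "az": 0}
    - {"dx": 0, "dy": 0, "dz": 0, "ax": 0, "ay": 0, "az": 0}

```text
t: 11.72
ee_pos: [0.5666, 0.0651, 0.5084]
tcp_rot: [[-0.986, 0.164, -0.002], [0.164, 0.986, -0.001], [0.002, -0.001, -1.0]]
force: [0.1, 0.0, 1.1]
finger_gap: 0.851
finger_force: 0.0
```

```bash
python3 - <<'E'
from h import *
plan(st(0,0,.24),RD,0)
W=cam("wrist");S=cam("scene")
P=[st(0,0,.277),st(-.01,0,.24),st(-.01,.025,.24),st(-.01,-.025,.24),lev(1.5)]
print(proj(W,P)-[230,0])
m=crop(W,230,0,430,400,1.5);b=crop(S,345,112,433,232,5)
m=cv2.convertScaleAbs(np.concatenate([m[:600],b],1),alpha=1.6,beta=15);print(m.shape)
cv2.imwrite("pics/w4.png",m)
E
```

```text
turn [-0.0011 -0.0021 -0.0001] shift now-axes [-0.6867 -0.4288 88.3852] final-axes [-0.5034 -0.5261 88.3859] world [  0.4102  -0.6016 -88.3859] F [0.0938 0.0483 1.0558] t 11.725 gap 80.00498339372996
[[ 94.3029 226.8344]
 [ 94.2677 198.8682]
 [125.1841 198.862 ]
 [ 63.3595 198.874 ]
 [ 24.4908 186.2097]]
(600, 740, 3)
```

View pics/w4.png

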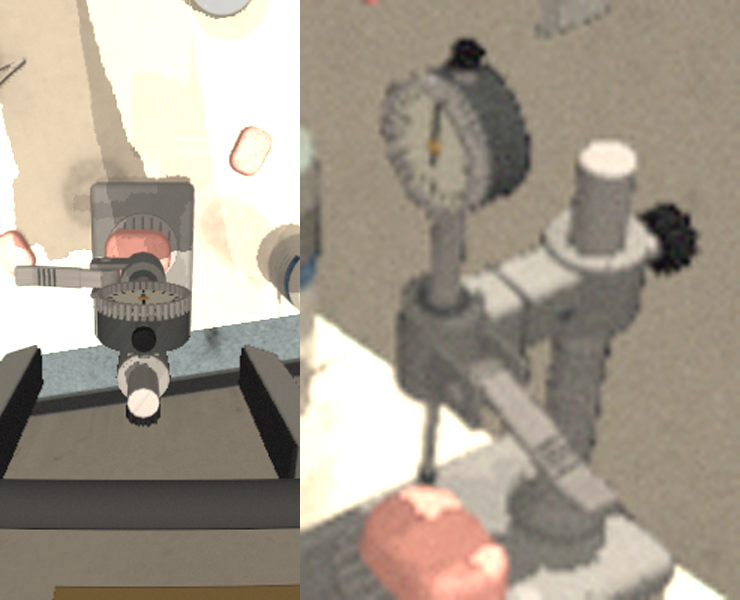

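The lever stays out at about level, and the dial face centre at (143,297) and cap at (143,340) match the prediction. Next I'll descend and grip the dial.

Emit:
send_rows:
  targets:
    - {"dx": -0.5, "dy": -0.5, "dz": 30, "ax": 0, "ay": 0, "az": 0}
    - {"dx": 0, "dy": 0, "dz": 30, "ax": 0, "ay": 0, "az": 0}
    - {"dx": 0, "dy": 0, "dz": 18, "ax": 0, "ay": 0, "az": 0}
    - {"dx": 0, "dy": 0, "dz": 10, "ax": 0, "ay": 0, "az": 0}
    - {"dx": 0, "dy": 0, "dz": 0, "ax": 0, "ay": 0, "az": 0}
    - {"dx": 0, "dy": 0, "dz": 0, "ax": 0, "ay": 0, "az": 0}

```text
t: 12.58
ee_pos: [0.5674, 0.0642, 0.4224]
tcp_rot: [[-0.987, 0.161, 0.001], [0.161, 0.987, 0.0], [-0.001, 0.0, -1.0]]
force: [0.1, -1.0, 0.5]
finger_gap: 0.848
finger_force: 0.0
```

Emit:
send_rows:
  targets:
    - {"dx": 0, "dy": 0, "dz": 0, "ax": 0, "ay": 0, "az": 0}
    - {"dx": 0, "dy": 0, "dz": 0, "ax": 0, "ay": 0, "az": 0}
    - {"dx": 0, "dy": 0, "dz": 0, "ax": 0, "ay": 0, "az": 0}
    - {"dx": 0, "dy": 0, "dz": 0, "ax": 0, "ay": 0, "az": 0}
  hand: 30
  squeeze: 30

```text
t: 13.08
ee_pos: [0.5673, 0.0658, 0.4216]
tcp_rot: [[-0.987, 0.16, 0.001], [0.16, 0.987, 0.002], [-0.001, 0.002, -1.0]]
force: [3.4, 9.9, -1.9]
finger_gap: 0.528
finger_force: 30.0
```

Emit:
send_rows:
  targets:
    - {"dx": 0, "dy": 1, "dz": 2, "ax": 0, "ay": 0, "az": 0}
    - {"dx": 0, "dy": 0, "dz": 4, "ax": 0, "ay": 0, "az": 0}
    - {"dx": 0, "dy": 0, "dz": 5, "ax": 0, "ay": 0, "az": 0}
    - {"dx": 0, "dy": 0, "dz": 5, "ax": 0, "ay": 0, "az": 0}
    - {"dx": 0, "dy": 0, "dz": 4, "ax": 0, "ay": 0, "az": 0}
    - {"dx": 0, "dy": 0, "dz": 0, "ax": 0, "ay": 0, "az": 0}
    - {"dx": 0, "dy": 0, "dz": 0, "ax": 0, "ay": 0, "az": 0}

```text
t: 13.95
ee_pos: [0.5674, 0.0661, 0.4011]
tcp_rot: [[-0.987, 0.16, 0.0], [0.16, 0.987, 0.001], [-0.0, 0.001, -1.0]]
force: [4.5, 6.6, -4.2]
finger_gap: 0.521
finger_force: 30.0
```

```bash
python3 - <<'E'
from h import *
s=readout.read_state();print(s["ee_pos"])
W=cam("wrist");S=cam("scene")
g=st(-.01,0,s["ee_pos"][2]-.18);u,v=proj(W,g)[0].astype(int);p,q=proj(S,g)[0].astype(int);print(u,v,p,q)
m=crop(W,u-40,v-30,u+40,v+30,5);b=crop(S,p-40,q-40,p+40,q+80,5)
m=np.concatenate([cv2.copyMakeBorder(m,0,300,0,0,cv2.BORDER_CONSTANT),b],1)
cv2.imwrite("pics/w5.png",cv2.convertScaleAbs(m,alpha=1.6,beta=15))
E
```

```text
[0.5674 0.0661 0.4011]
321 241 371 150
```

View pics/w5.png

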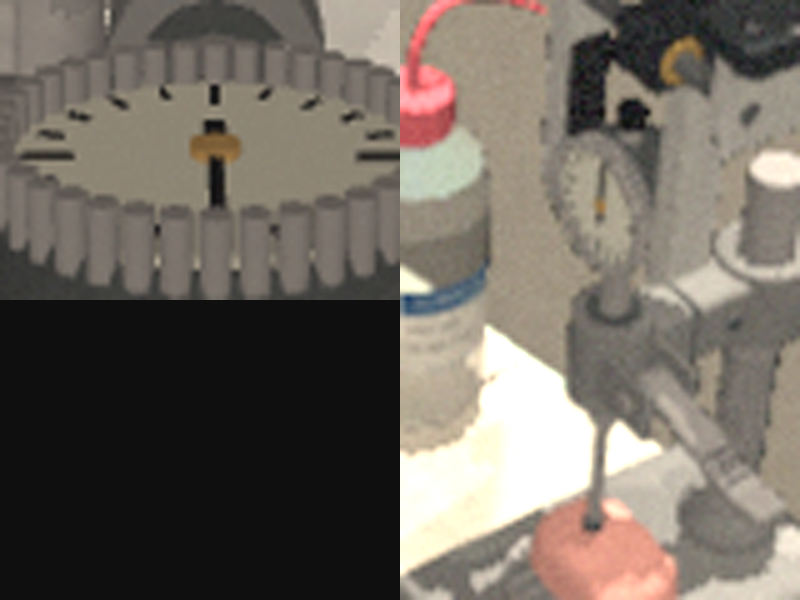

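The pointer is still at zero: its long end lies toward the cap, which is down in the upside-down wrist view, with the hub at (215,148). The tip sits just above the puck. I'll go on down in small steps and read the pointer numerically.

```bash
cat >> h.py <<'E'
def pointer():
    W=cam("wrist");s=readout.read_state();im=W[0].astype(int)
    g=st(-.01,0,s["ee_pos"][2]-.18);u,v=proj(W,g)[0].astype(int)
    hsv=cv2.cvtColor(W[0],cv2.COLOR_RGB2HSV)[v-15:v+15,u-20:u+20]
    ys,xs=np.where((hsv[...,0]>10)&(hsv[...,0]<25)&(hsv[...,1]>120)&(hsv[...,2]>60))
    cu,cv_=xs.mean()+u-20,ys.mean()+v-15
    def pl(p):
        o,d=ray(W,p);t=((O-.01*X-o)@X)/(d@X);q=o+t*d-O;return np.array([-q@Y,q[2]])*1e3
    c=pl((cu,cv_));out=[]
    for y in range(v-30,v+25):
        for x in range(u-40,u+41):
            if im[y,x].max()<45:
                r=pl((x,y))-c
                if 11<np.hypot(*r)<16.5: out.append(np.arctan2(*r)%(2*np.pi))
    a=np.array(out);print("hub",cu,cv_,len(xs),"n",len(a),"TCP",s["ee_pos"],"F",s["force"])
    print(np.round(np.sort(a),2), "mean",np.angle(np.exp(1j*a).mean())%(2*np.pi) if len(a) else None)
E
python3 -c "
from h import *
pointer()"
```

```text
hub 323.53333333333336 239.9777777777778 45 n 30 TCP [0.5674 0.0661 0.4011] F [ 3.9724  6.6483 -4.3077]
[0.02 0.02 0.02 0.02 1.39 1.39 1.47 2.39 2.74 2.78 3.12 3.12 3.12 3.16
 3.16 3.16 3.5  3.86 3.88 4.79 4.88 4.88 6.22 6.23 6.23 6.24 6.26 6.27
 6.27 6.27] mean 6.0361604636945385
```

Emit:
send_rows:
  targets:
    - {"dx": 0, "dy": 0.5, "dz": 2, "ax": 0, "ay": 0, "az": 0}
    - {"dx": 0, "dy": 0, "dz": 2, "ax": 0, "ay": 0, "az": 0}
    - {"dx": 0, "dy": 0, "dz": 1, "ax": 0, "ay": 0, "az": 0}
    - {"dx": 0, "dy": 0, "dz": 0, "ax": 0, "ay": 0, "az": 0}

```text
t: 14.6
ee_pos: [0.5675, 0.0661, 0.3964]
tcp_rot: [[-0.987, 0.161, 0.0], [0.161, 0.987, 0.0], [-0.0, 0.001, -1.0]]
force: [1.1, 4.6, 1.7]
finger_gap: 0.526
finger_force: 30.0
```

```bash
python3 -c "
from h import *
pointer()"
```

```text
hub 323.5348837209302 239.86046511627907 43 n 33 TCP [0.5674 0.0661 0.3964] F [1.024  5.4448 1.8664]
[0.06 0.07 0.08 0.09 0.1  0.11 0.12 0.13 0.14 0.15 0.15 0.16 0.18 0.18
 0.19 1.38 1.38 1.47 2.38 2.74 2.77 3.12 3.12 3.12 3.16 3.16 3.16 3.51
 3.54 3.89 4.8  4.89 4.89] mean 0.390607871014001
```

Emit:
send_rows:
  targets:
    - {"dx": 0, "dy": 0, "dz": 1.2, "ax": 0, "ay": 0, "az": 0}
    - {"dx": 0, "dy": 0, "dz": 1.2, "ax": 0, "ay": 0, "az": 0}
    - {"dx": 0, "dy": 0, "dz": 1.1, "ax": 0, "ay": 0, "az": 0}
    - {"dx": 0, "dy": 0, "dz": 0, "ax": 0, "ay": 0, "az": 0}
    - {"dx": 0, "dy": 0, "dz": 0, "ax": 0, "ay": 0, "az": 0}

```text
t: 15.28
ee_pos: [0.5674, 0.0661, 0.393]
tcp_rot: [[-0.987, 0.161, 0.0], [0.161, 0.987, 0.001], [-0.0, 0.001, -1.0]]
force: [0.4, 5.4, 3.9]
finger_gap: 0.527
finger_force: 30.0
```

```bash
python3 -c "
from h import *
pointer()"
```

```text
hub 323.2391304347826 240.08695652173913 46 n 37 TCP [0.5674 0.0661 0.393 ] F [-0.3321  5.5613  3.5458]
[1.39 1.4  1.48 2.1  2.13 2.13 2.15 2.15 2.17 2.18 2.19 2.2  2.21 2.23
 2.24 2.24 2.26 2.26 2.26 2.29 2.29 2.31 2.32 2.35 2.4  2.76 2.79 3.13
 3.13 3.17 3.17 3.51 3.54 3.89 4.78 4.87 4.87] mean 2.474361786715667
```

The pointer reads about 2.22 rad, 0.35 of a turn. Next I'll release the dial, retreat upward and check the reading again.

Emit:
send_rows:
  targets:
    - {"dx": 0, "dy": 0, "dz": 0, "ax": 0, "ay": 0, "az": 0}
    - {"dx": 0, "dy": 0, "dz": 0, "ax": 0, "ay": 0, "az": 0}
    - {"dx": 0, "dy": 0, "dz": 0, "ax": 0, "ay": 0, "az": 0}
    - {"dx": 0, "dy": 0, "dz": 0, "ax": 0, "ay": 0, "az": 0}
  hand: 80

```text
t: 15.82
ee_pos: [0.5674, 0.0656, 0.3929]
tcp_rot: [[-0.987, 0.161, -0.0], [0.161, 0.987, -0.0], [0.0, -0.0, -1.0]]
force: [0.4, -0.1, 0.3]
finger_gap: 0.849
finger_force: 0.0
```

```bash
python3 -c "
from h import *
pointer()"
```

```text
hub 324.54347826086956 240.32608695652175 46 n 34 TCP [0.5674 0.0656 0.3929] F [-0.1028  0.2054 -0.0725]
[1.42 1.42 2.05 2.12 2.14 2.15 2.16 2.17 2.18 2.19 2.2  2.22 2.22 2.25
 2.25 2.27 2.27 2.28 2.3  2.3  2.31 2.32 2.33 2.41 2.79 2.82 3.12 3.12
 3.16 3.16 3.49 3.87 4.85 4.85] mean 2.4488317776048913
```

Emit:
send_rows:
  targets:
    - {"dx": 0, "dy": 0, "dz": -25, "ax": 0, "ay": 0, "az": 0}
    - {"dx": 0, "dy": 0, "dz": -50, "ax": 0, "ay": 0, "az": 0}
    - {"dx": 0, "dy": 0, "dz": -50, "ax": 0, "ay": 0, "az": 0}
    - {"dx": 0, "dy": -50, "dz": -20, "ax": 0, "ay": 0, "az": 0}
    - {"dx": 0, "dy": -50, "dz": 0, "ax": 0, "ay": 0, "az": 0}
    - {"dx": 0, "dy": -50, "dz": 0, "ax": 0, "ay": 0, "az": 0}
    - {"dx": 0, "dy": -50, "dz": 0, "ax": 0, "ay": 0, "az": 0}
    - {"dx": 0, "dy": -50, "dz": 0, "ax": 0, "ay": 0, "az": 0}
    - {"dx": 0, "dy": 0, "dz": 0, "ax": 0, "ay": 0, "az": 0.15}

```text
t: 17.0
ee_pos: [0.5257, -0.1849, 0.5382]
tcp_rot: [[-0.95, 0.314, 0.0], [0.314, 0.95, -0.001], [-0.001, -0.001, -1.0]]
force: [-0.0, 0.3, -0.3]
finger_gap: 0.852
finger_force: 0.0
```

Emit:
send_rows:
  targets:
    - {"dx": 0, "dy": 0, "dz": 0, "ax": 0, "ay": 0, "az": 0.178}
    - {"dx": 0, "dy": 0, "dz": 0, "ax": 0, "ay": 0, "az": 0.178}
    - {"dx": 0, "dy": 0, "dz": 0, "ax": 0, "ay": 0, "az": 0.178}
    - {"dx": 0, "dy": 0, "dz": 0, "ax": 0, "ay": 0, "az": 0.178}
    - {"dx": 0, "dy": 0, "dz": 0, "ax": 0, "ay": 0, "az": 0.178}
    - {"dx": 0, "dy": 0, "dz": 0, "ax": 0, "ay": 0, "az": 0.178}
    - {"dx": 0, "dy": 0, "dz": 0, "ax": 0, "ay": 0, "az": 0.178}
    - {"dx": 0, "dy": 0, "dz": 0, "ax": 0, "ay": 0, "az": 0.178}
  hand: 45

```text
t: 18.0
ee_pos: [0.5271, -0.181, 0.538]
tcp_rot: [[0.17, 0.985, 0.0], [0.985, -0.17, -0.0], [-0.0, 0.0, -1.0]]
force: [-0.3, 0.7, -0.4]
finger_gap: 0.479
finger_force: 0.0
```

Emit:
send_rows:
  targets:
    - {"dx": 0, "dy": 0, "dz": 0, "ax": 0, "ay": 0.175, "az": 0}
    - {"dx": 0, "dy": 0, "dz": 0, "ax": 0, "ay": 0.175, "az": 0}
    - {"dx": 0, "dy": 0, "dz": 0, "ax": 0, "ay": 0.175, "az": 0}
    - {"dx": 0, "dy": 0, "dz": 0, "ax": 0, "ay": 0.173, "az": 0}
    - {"dx": 0, "dy": 0, "dz": 0, "ax": 0, "ay": 0, "az": 0}

```text
t: 18.62
ee_pos: [0.5268, -0.182, 0.5374]
tcp_rot: [[0.128, 0.986, 0.106], [0.756, -0.166, 0.633], [0.642, -0.001, -0.767]]
force: [-1.1, -0.2, -0.5]
finger_gap: 0.479
finger_force: 0.0
```

```bash
python3 - <<'E'
from h import *
print(readout.read_state()["joints"])
plan(lev(1.5),RL(),.09)
E
```

```text
[-0.11    0.3     0.6794  1.6217 -0.8164  1.6181  0.5107]
turn [ 0.0004  0.001  -0.0023] shift now-axes [-111.7854   -0.6577  135.3229] final-axes [-111.9139   -0.8546  135.2155] world [  -0.6485    1.3081 -175.518 ] F [-1.0718 -0.241  -0.5384] t 18.625 gap 45.045780692993034
```

Emit:
send_rows:
  targets:
    - {"dx": -40, "dy": -0.5, "dz": 0, "ax": 0, "ay": 0, "az": 0}
    - {"dx": -40, "dy": 0, "dz": 20, "ax": 0, "ay": 0, "az": 0}
    - {"dx": -32.5, "dy": 0, "dz": 45, "ax": 0, "ay": 0, "az": 0}
    - {"dx": 0, "dy": 0, "dz": 50, "ax": 0, "ay": 0, "az": 0}
    - {"dx": 0, "dy": 0, "dz": 50, "ax": 0, "ay": 0, "az": 0}
    - {"dx": 0, "dy": 0, "dz": 40, "ax": 0, "ay": 0, "az": 0}
    - {"dx": 0, "dy": 0, "dz": 17, "ax": 0, "ay": 0, "az": 0}
    - {"dx": 0, "dy": 0, "dz": 0, "ax": 0, "ay": 0, "az": 0}

```text
t: 19.62
ee_pos: [0.5361, -0.1249, 0.2956]
tcp_rot: [[0.125, 0.987, 0.104], [0.757, -0.162, 0.633], [0.641, -0.0, -0.767]]
force: [-0.1, 0.4, 0.6]
finger_gap: 0.478
finger_force: 0.0
```

Emit:
send_rows:
  targets:
    - {"dx": 0, "dy": 0, "dz": 0, "ax": 0, "ay": 0, "az": 0}
    - {"dx": 0, "dy": 0, "dz": 0, "ax": 0, "ay": 0, "az": 0}
    - {"dx": 0, "dy": 0, "dz": 0, "ax": 0, "ay": 0, "az": 0}
    - {"dx": 0, "dy": 0, "dz": 0, "ax": 0, "ay": 0, "az": 0}
  hand: 0
  squeeze: 30

```text
t: 20.12
ee_pos: [0.5354, -0.1256, 0.2956]
tcp_rot: [[0.126, 0.986, 0.105], [0.756, -0.164, 0.634], [0.642, -0.001, -0.766]]
force: [-4.2, -1.6, 0.8]
finger_gap: 0.154
finger_force: 30.0
```

```bash
python3 - <<'E'
from h import *
plan(lev(1.5),RL(),0)
W=cam("wrist");S=cam("scene")
m=crop(W,200,60,460,260,2);b=crop(S,350,120,433,220,4)
cv2.imwrite("pics/w6.png",cv2.convertScaleAbs(np.concatenate([cv2.resize(m,(400,308)),cv2.resize(b,(256,308))],1),alpha=1.6,beta=15))
E
```

```text
turn [-0.0008  0.0005 -0.0005] shift now-axes [-0.1563 -0.0712  3.2854] final-axes [-0.1579 -0.0738  3.2853] world [ 0.2542  1.9759 -2.6181] F [-4.2067 -1.6455  0.7903] t 20.125 gap 14.443181281963623
```

View pics/w6.png

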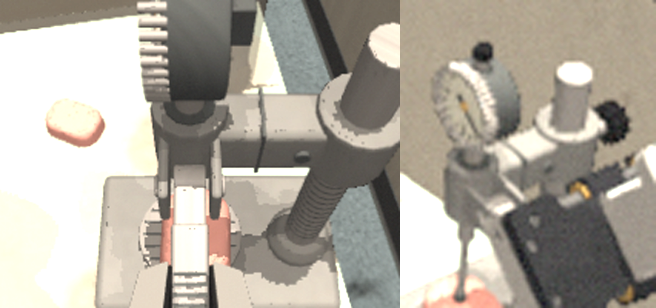

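The lever is pinched again (gap 14.4 mm) and the pointer sits at lower right on the face. I'll swing it back along the same arc.

Emit:
send_rows:
  targets:
    - {"dx": -4.9, "dy": 0, "dz": 5.5, "ax": 0, "ay": 0, "az": 0}
    - {"dx": -4, "dy": 0, "dz": 6.1, "ax": 0, "ay": 0, "az": 0}
    - {"dx": -3, "dy": 0, "dz": 6.6, "ax": 0, "ay": 0, "az": 0}
    - {"dx": -2, "dy": 0, "dz": 7, "ax": 0, "ay": 0, "az": 0}
    - {"dx": -0.9, "dy": 0, "dz": 7.2, "ax": 0, "ay": 0, "az": 0}
    - {"dx": 0.2, "dy": 0, "dz": 7.3, "ax": 0, "ay": 0, "az": 0}
    - {"dx": 1.3, "dy": 0, "dz": 7.2, "ax": 0, "ay": 0, "az": 0}
    - {"dx": 2.3, "dy": 0, "dz": 6.9, "ax": 0, "ay": 0, "az": 0}
    - {"dx": 3.3, "dy": 0, "dz": 6.5, "ax": 0, "ay": 0, "az": 0}
    - {"dx": 4.3, "dy": 0, "dz": 5.9, "ax": 0, "ay": 0, "az": 0}

```text
t: 21.48
ee_pos: [0.5419, -0.0862, 0.2425]
tcp_rot: [[0.127, 0.986, 0.105], [0.756, -0.164, 0.634], [0.642, -0.001, -0.767]]
force: [-9.0, -12.3, 10.2]
finger_gap: 0.156
finger_force: 30.0
```

Emit:
send_rows:
  targets:
    - {"dx": 1, "dy": 0, "dz": 1, "ax": 0, "ay": 0, "az": 0}
    - {"dx": 0, "dy": 0, "dz": 0, "ax": 0, "ay": 0, "az": 0}

```text
t: 21.72
ee_pos: [0.542, -0.0856, 0.2426]
tcp_rot: [[0.127, 0.986, 0.105], [0.757, -0.165, 0.633], [0.641, -0.001, -0.767]]
force: [-8.1, -8.5, 3.6]
finger_gap: 0.154
finger_force: 30.0
```

```bash
python3 - <<'E'
from h import *
plan(lev(0),RL(),0)
E
```

```text
turn [-0.0001  0.0017 -0.0012] shift now-axes [-0.5985  0.0157  2.9695] final-axes [-0.6036  0.0146  2.9685] world [ 0.2519  1.4237 -2.662 ] F [-8.0924 -8.5183  3.5679] t 21.725 gap 14.438727017966555
```

Emit:
send_rows:
  targets:
    - {"dx": 0, "dy": 0, "dz": 0, "ax": 0, "ay": 0, "az": 0}
    - {"dx": 0, "dy": 0, "dz": 0, "ax": 0, "ay": 0, "az": 0}
    - {"dx": 0, "dy": 0, "dz": 0, "ax": 0, "ay": 0, "az": 0}
    - {"dx": 0, "dy": 0, "dz": -30, "ax": 0, "ay": 0, "az": 0}
    - {"dx": 0, "dy": 0, "dz": -50, "ax": 0, "ay": 0, "az": 0}
    - {"dx": 0, "dy": 0, "dz": -40, "ax": 0, "ay": 0, "az": 0}
    - {"dx": 0, "dy": 0, "dz": 0, "ax": 0, "ay": 0, "az": 0}
  hand: 45

```text
t: 22.6
ee_pos: [0.53, -0.1625, 0.3366]
tcp_rot: [[0.126, 0.986, 0.11], [0.756, -0.167, 0.633], [0.642, 0.004, -0.767]]
force: [0.0, 0.3, -0.8]
finger_gap: 0.481
finger_force: 0.0
```

```bash
python3 - <<'E'
from h import *
W=cam("wrist");print(proj(W,[lev(0),lev(.3),lev(.6)])-[200,80])
cv2.imwrite("pics/w7.png",crop(W,240,60,420,260,2))
E
```

```text
[[121.3727 117.6934]
 [121.3721 129.6271]
 [121.3613 138.6829]]
```

Emit:
send_rows:
  targets:
    - {"dx": 30, "dy": 0, "dz": -50, "ax": 0, "ay": 0, "az": 0}
    - {"dx": 50, "dy": 0, "dz": -50, "ax": 0, "ay": 0, "az": 0}
    - {"dx": 50, "dy": 0, "dz": -30, "ax": 0, "ay": 0, "az": 0}
    - {"dx": 0, "dy": 0, "dz": 0, "ax": 0, "ay": -0.175, "az": 0}
    - {"dx": 0, "dy": 0, "dz": 0, "ax": 0, "ay": -0.175, "az": 0}
    - {"dx": 0, "dy": 0, "dz": 0, "ax": 0, "ay": -0.175, "az": 0}
    - {"dx": 0, "dy": 0, "dz": 0, "ax": 0, "ay": -0.173, "az": 0}

```text
t: 23.52
ee_pos: [0.5329, -0.1441, 0.5086]
tcp_rot: [[0.162, 0.987, -0.001], [0.987, -0.162, -0.005], [-0.005, -0.0, -1.0]]
force: [0.5, 0.5, -0.8]
finger_gap: 0.477
finger_force: 0.0
```

Emit:
send_rows:
  targets:
    - {"dx": 0, "dy": 0, "dz": 0, "ax": 0, "ay": 0, "az": -0.175}
    - {"dx": 0, "dy": 0, "dz": 0, "ax": 0, "ay": 0, "az": -0.175}
    - {"dx": 0, "dy": 0, "dz": 0, "ax": 0, "ay": 0, "az": -0.175}
    - {"dx": 0, "dy": 0, "dz": 0, "ax": 0, "ay": 0, "az": -0.175}
    - {"dx": 0, "dy": 0, "dz": 0, "ax": 0, "ay": 0, "az": -0.175}
    - {"dx": 0, "dy": 0, "dz": 0, "ax": 0, "ay": 0, "az": -0.175}
    - {"dx": 0, "dy": 0, "dz": 0, "ax": 0, "ay": 0, "az": -0.175}
    - {"dx": 0, "dy": 0, "dz": 0, "ax": 0, "ay": 0, "az": -0.175}
    - {"dx": 0, "dy": 0, "dz": 0, "ax": 0, "ay": 0, "az": -0.171}
    - {"dx": 0, "dy": 0, "dz": 0, "ax": 0, "ay": 0, "az": 0}
  hand: 80

```text
t: 24.78
ee_pos: [0.5328, -0.1444, 0.5085]
tcp_rot: [[-0.987, 0.163, -0.001], [0.163, 0.987, 0.001], [0.001, 0.0, -1.0]]
force: [-0.2, -0.2, -0.3]
finger_gap: 0.849
finger_force: 0.0
```

```bash
python3 - <<'E'
from h import *
plan(st(-.06,0,.213),RD,.12)
E
```

```text
turn [ 0.0003 -0.0013  0.0011] shift now-axes [ 60.3692 211.7445  -4.3727] final-axes [ 60.5919 211.6777  -4.5261] world [-25.0004 218.7551   4.5261] F [-0.2388 -0.1656 -0.292 ] t 24.775 gap 79.78959770598466
```

Emit:
send_rows:
  targets:
    - {"dx": 15, "dy": 50, "dz": 0, "ax": 0, "ay": 0, "az": 0}
    - {"dx": 15, "dy": 50, "dz": 0, "ax": 0, "ay": 0, "az": 0}
    - {"dx": 15, "dy": 50, "dz": 0, "ax": 0, "ay": 0, "az": 0}
    - {"dx": 15, "dy": 50, "dz": 0, "ax": 0, "ay": 0, "az": 0}
    - {"dx": 0, "dy": 12, "dz": 0, "ax": 0, "ay": 0, "az": 0}
    - {"dx": 0, "dy": 0, "dz": 0, "ax": 0, "ay": 0, "az": 0}

```text
t: 25.52
ee_pos: [0.5083, 0.0741, 0.509]
tcp_rot: [[-0.986, 0.165, -0.001], [0.165, 0.986, -0.0], [0.001, -0.0, -1.0]]
force: [0.5, -1.0, -0.5]
finger_gap: 0.852
finger_force: 0.0
```

```bash
python3 - <<'E'
from h import *
W=cam("wrist");S=cam("scene")
u,v=proj(W,st(-.01,0,.213))[0].astype(int)
m=cv2.resize(crop(W,u-40,v-30,u+40,v+50,5),(400,400))
a=cv2.resize(cv2.imread("pics/w7.png"),(400,400))
t=np.concatenate([a,m],1);b=crop(S,345,120,425,250,1.5)
b=cv2.copyMakeBorder(b,0,0,0,800-b.shape[1],cv2.BORDER_CONSTANT)
cv2.imwrite("pics/w8.png",cv2.convertScaleAbs(np.concatenate([t,b],0),alpha=1.6,beta=15))
# loose things, unmoved?
for n,C in(("scene",S),):
    o=cv2.imread("pics/scene0.png")[:,:,::-1]
    for k,(x0,y0,x1,y1) in dict(beaker=(218,215,265,280),tweezers=(318,305,396,346),puck=(355,205,390,240)).items():
        print(k,np.abs(o[y0:y1,x0:x1].astype(int)-C[0][y0:y1,x0:x1]).mean())
E
```

```text
beaker 5.451500272776869
tweezers 17.609130706691683
puck 10.304489795918368
```

View pics/w8.png

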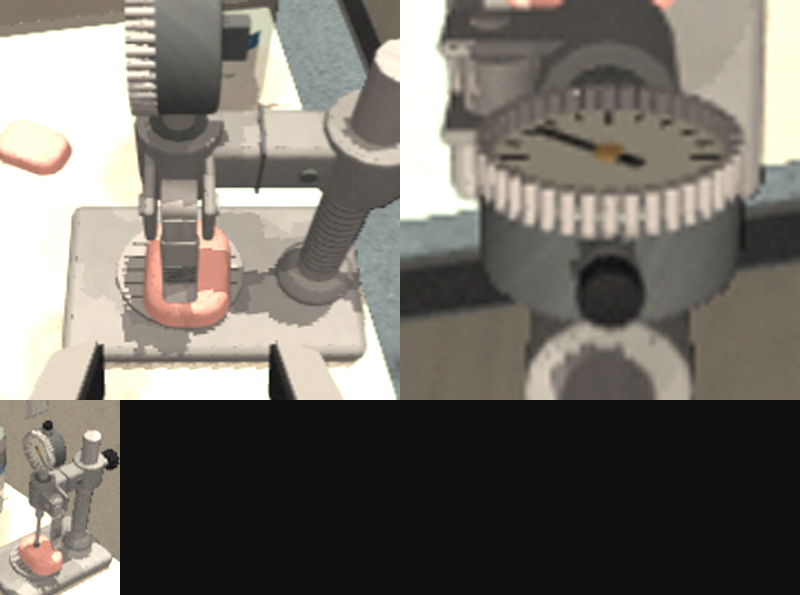

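The left pane shows the lever hanging closed beside the stem, as it did at the start. The right pane shows the pointer, with its long end at (540,130) and hub at (608,150), still at about 2.2 rad. The puck is in its original place.

```bash
python3 -c "
from bench import sign_off
print(sign_off())"
```

```text
the job is handed in; nothing more can be done
None
```

The job is handed in: the gauge is on the puck, reading about 0.35 of a turn (2.2 rad), the lever is closed fully home, and it took about 26 s; the puck looked unmoved in the last picture, and I made no contact with the beaker or tweezers, though the tweezers area of the image differed from the start (probably the arm's shadow) and I did not look into it.

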